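Undo the swing bolt and open the seed keg

ROBOT

A 6-joint arm with a two-finger parallel gripper is mounted at the origin on the work surface. World frame = base frame: x ahead of the robot, y to its left, z up, the work surface at z = 0. Lengths are in mm, angles in rad, forces in N, time in s.
With the tool pointing down it reaches from about 350 to 975 mm from the base axis. Payload 7.1 kg.
Tool frame: the origin (TCP) lies midway between the tips of the shut fingers; the grasp point (between the pads) lies 19 mm behind it (ctrl.grasp_offset is the distance from the TCP to the grasp point, in mm); z points along the fingers, y is the line along which they close (so a half turn about z gives the same grasp; the last joint's range is limited). The gripper opens to 88 mm and grips with 3 to 60 N. Pads are 20 mm wide; open, the fingers measure 115 mm over their backs; the gripper's body (75 mm by 178 mm) begins 61 mm behind the grasp point.
Start: joints at [1.307, 0.423, 1.63, -0, 1.089, -0.019], TCP at [151.445, 606.357, 222.675] pointing down, gripper open.
Joint ranges: [-3, 3], [-0.9, 2.11], [0.09, 2.58], [-1.31, 4.45], [0.11, 2.69], [-2.54, 2.54]. Speed limits (rad/s): [2.39, 2.39, 3.01, 3.14, 3.14, 3.14].

INTERFACE

Orientations are given as a rotation vector (axis times angle).
In Python, from workcell import ctrl gives the robot as it stands. The module is installed in compiled form; this text tells all that it offers.
- The arm moves only by the tool servo_tool, never from a script. Its argument "rows" is a list of rows, each a list of 7 numbers: the turn, a rotation vector about the tool's x, y, z as a fraction of full scale, then the shift along the tool's x, y, z as a fraction of full scale, then the finger opening in mm, from 0 to 87.8. A call has 1 to 10 rows; each row is the pose to reach, as a shift and turn from the pose commanded when the call began, along the tool's axes at that moment; what a row does not reach only later rows make up. Full scale, the value 1, is 20 cm for a shift and 1.5 rad for a turn. A row lasts 1/8 s, in which the tool goes at most 62.5 mm and 10.7 degrees, less where a joint would pass 70% of its speed; a pose out of reach is approached as far as the arm can. A call with a number of a shift or a turn outside -1 to 1 is refused whole. A call with a gripper value outside its range is refused whole. The fingers move at their own pace and stop on an object; the grip force is fixed at half the most. Time passes only in rows, so rows that repeat a pose let the fingers close. It gives the time, the measured TCP pose, the force, the opening and the grip force at its end, in the units of the state.
- ctrl.get_obs(): the state, without advancing time (a new reading comes with each control period).
- ctrl.get_image(name): name is "scene" or "top"; returns (picture, depth): 384x512x3 uint8, red, green, blue; 384x512 float32, mm along the optical axis (not along the pixel's ray), 0 where there is no reading.
- ctrl.camera_info(name): a dict with "intrinsics" (3x3 intrinsics, pixels), "R" (3x3) and "t" (3): a world point X has camera coordinates R X + t. Camera axes: x right, y down, z forward; pixel columns grow to the right and rows downward; lengths in mm; the calibration is good to about 2 mm. A picture is of the moment at which its call begins. camera_info takes no time and is no camera call.
- ctrl.close_job(): hands the job in; it is judged then, once.
The state is a dict: "t": time; "qpos": joint angles; "qvel": joint speeds; "joint_torque": joint torques, N m; "ee_pos": TCP position; "orientation": TCP orientation; "ft_force": force on the tool from outside, world axes, zero at the start; "moment": the same for the moment, N m; "width": finger opening in mm; "grasp_force": force on a finger pad.
Only numpy, scipy, OpenCV 4.12 (cv2) and the standard library are available. Lean on these libraries where they do the work, as an engineer would, in place of code of your own. Each camera call takes 0.05 s, during which the arm holds its last target. There are 200 camera calls.

TASK

Open the steel seed keg for the morning feed: back its wing nut off just far enough to stand clear of the slotted lug, without running it up against the nylon ring at the bolt's end, swing the eyebolt out of the slot so that it hangs down, then raise the lid by its bow handle until it stands well open, at about 60 degrees, and let go. The keg is loose on the table: keep it standing flat in its place, never forcing a bolt that is still held, and leave the other things alone.

Things in the scene. Friction and masses are not known exactly. Their poses are not given: they have to be found in the camera images.
- keg: Round steel seed keg, 140 mm across, 144 mm to the rim, about 3 kg, standing loose on the tiles. Origin: centre of its underside; z up. Its -x side carries the swing bolt, its +x side the lid hinge (axis along y). It begins to rock at a sideways push of some 8 to 12 N at the height of the nut.
- nut_wings (a point): Brass wing nut; this point: on its axis at mid-height of the two upright wings, which lie along the point's x axis: 8 mm thick, 50 mm over the tips (square ends), from 11 mm below to 11 mm above this point. Its round flat foot, 22 mm across, is 20 mm below. z: bolt's axis, away from its pivot. Anticlockwise from above loosens: it rises 8 mm a turn; 0.05 to 0.2 N m turn it.
- lug (a point): Slotted lug, 44 mm wide, on the lid's edge; this point: on its flat top, on the axis of the upright bolt. Axes as the keg while shut. The slot opens to -x; lips 2 mm high at its mouth, 12 to 14.5 mm out, hold the nut's foot in. At first the nut squeezes the lug 0.3 to 3.4 mm down on the springy gasket. The bolt swings out once the foot is about 2.8 mm above the lug; lower, it catches.
- eyebolt (a joint): Swing of the eyebolt, rad: 0 upright in the slot, growing as its top swings outwards (keg's -x) and down; 2.3 hanging on its stop. The 10 mm bolt ends 87 mm from its pivot, where a nylon ring keeps the nut on. A push of about 1.5 N at the nut swings it once the nut is clear; friction holds it near upright, beyond 0.5 it falls by its own weight.
- bolt_pivot (a point): Centre of the eyebolt's pivot pin on the keg's side (pin along the keg's y axis), 65 mm below the top of the unclamped lug (to 0.6 mm: the gasket takes a set); its z axis points along the bolt to the nut. The nut comes up against the nylon ring, which stops it dead, when nut_wings is 88.5 mm from here; from 88.35 mm it counts as run against the ring.
- lid (a joint): Angle of the lid, rad: about 0 shut (slightly below while clamped), growing as it opens; 1.57 upright, 1.75 on its stop. A stiff friction hinge: the lid stays where it is left, a lift of about 7 to 10 N at the handle raises it.
- lid_handle (a point): Middle of the grip of the lid's bow handle: a round bar 10 mm thick along the keg's y axis, 75 mm clear between its posts, its axis 33 mm above the lid under it. Axes turn with the lid, z away from the lid. Within 60 mm of the bolt no part of the lid rises above the lug's top.
- lid_hinge (a point): Centre of the lid's hinge axis, which lies along the keg's y axis; the handle bar is 75 mm from it towards the bolt and 40 mm above it when the lid is shut; the lug's top face is 170 mm from it and 10 mm above it.
- dish_a: Bystander: clay feeding dish, 120 mm across, 38 mm high, on the round wooden lazy susan (296 mm across, top at 30 mm). Origin: centre of its underside.
- dish_b: Bystander: the other clay feeding dish, alike.
- jar: Bystander: green glass jar, 84 mm across, 135 mm high. Origin: centre of its underside.
- canister: Bystander: black plastic canister with screw-top lid, 106 mm across, 151 mm high. Origin: centre of its underside.
- scoop: Bystander: stainless scoop, 205 mm long, 50 mm high, lying on the table. Origin under its middle.
- flowerpot: Bystander: small empty clay flowerpot, 80 mm across, 72 mm high. Origin: centre of its underside.
- brush: Bystander: wooden hand brush, 200 mm long, 40 mm high. Origin under its middle.
- mug: Bystander: white mug, 76 mm across, 85 mm high. Origin: centre of its underside.
Mind the look-alikes: they are no part of the job. Of the things shaped like the keg, the steel one is meant.

How it is judged (in metres and radians):
On the way, in this order (a step that is already met when the one before it is completed fails the run):
1. the wing nut is unscrewed until its foot stands well off the lug (over 1.2 mm), the bolt still upright in the slot and the lid shut (z of nut_wings in the frame of lug above 0.0212 m and value of joint eyebolt below 0.15 rad and value of joint lid below 0.05 rad), for 0.1 s.
2. the eyebolt is swung out of the slot and hangs outwards, the lid still shut (value of joint eyebolt above 1.2 rad and value of joint lid below 0.1 rad), for 0.1 s.
3. the lid is raised to at least 50 degrees (value of joint lid above 0.873 rad), for 0.2 s.
At the end, for the whole second after the job is handed in: The eyebolt hangs outside the slot (swing beyond 1.2 rad), the lid stands still, open by at least 50 degrees, and the keg stands flat (within 2 degrees), at rest and within 30 mm of where it was (value of joint eyebolt above 1.2 rad and value of joint lid above 0.873 rad and velocity of joint lid between -0.05 and 0.05 rad/s and angle between keg's own z axis and vertical below 0.035 rad and distance of keg from where it was at the start of the episode below 0.03 m and linear speed of keg below 0.02 m/s); the robot touches nothing.
It fails at once if the wing nut is run up against the ring at the bolt's end (z of nut_wings in the frame of bolt_pivot above 0.08835 m).
It fails at once if the keg is rocked more than 4 degrees (angle between keg's own z axis and vertical above 0.07 rad).
It fails at once if the keg is dragged more than 30 mm (distance of keg from where it was at the start of the episode above 0.03 m).
It fails at once if a bystander is pushed more than 30 mm (distance of any of dish_a, dish_b, jar, canister, scoop, flowerpot, brush, mug from where it was at the start of the episode above 0.03 m).
It fails at once if a jar, canister or vessel is tipped (angle between any of dish_a, dish_b, jar, canister, flowerpot, mug's own z axis and vertical above 0.3 rad).
It also fails if it takes over 72 s, if anything falls off the work surface, if the arm or the gripper's body presses on something with over 40 N, if the wrist force passes 120 N, or if a joint passes its speed limit or range.

## Working session

There is one attempt and no reset: what is moved stays moved. The work goes in short steps, Python scripts to look and compute and a tool call to move; the robot and the scene stay as the last step left them, time stands still between calls to the robot, and variables do not carry over. Pictures are saved under pics/ and viewed, at most 10 in all, crops included, and the job is handed in when it is done.

Besides the shell and the picture viewer there is one more tool, called after "Emit:" as name(argument=value, ...) on one line, values as JSON. servo_tool: Moves the arm, as the interface text tells. Its arguments: {"type":"object","properties":{"rows":{"type":"array","items":{"type":"array","items":{"type":"number"}}}},"required":["rows"]}

```bash
mkdir -p pics; cat > h.py <<'E'
import numpy as np, cv2
from workcell import ctrl
from scipy.spatial.transform import Rotation as Ro
def grab(n):
    im,d=ctrl.get_image(n); c=ctrl.camera_info(n); return im,d,c
def pts(d,c):
    K=np.array(c["intrinsics"]);v,u=np.mgrid[:d.shape[0],:d.shape[1]]
    P=np.stack([(u-K[0,2])/K[0,0]*d,(v-K[1,2])/K[1,1]*d,d],-1)
    return (P-np.array(c["t"]))@np.array(c["R"])
def save(n,im): cv2.imwrite("pics/"+n,im[:,:,::-1])
def proj(c,X):
    x=np.array(c["R"])@X+np.array(c["t"]);p=np.array(c["intrinsics"])@x;return p[:2]/p[2]
E
python3 - <<'E'
from h import *
for n in("scene","top"):
    im,d,c=grab(n); save(n+"0.png",im); np.savez(n+"0.npz",im=im,d=d)
    print(n,np.round(np.array(c["intrinsics"]),1).tolist(),np.round(np.array(c["R"]),3).tolist(),np.round(c["t"],1), (d==0).mean())
o=ctrl.get_obs();print({k:np.round(v,3).tolist() for k,v in o.items()},ctrl.grasp_offset)
print(Ro.from_rotvec(o["orientation"]).as_matrix().round(3))
E
```

```text
scene [[477.6, 0.0, 263.0], [0.0, 477.6, 195.4], [0.0, 0.0, 1.0]] [[-0.861, 0.509, -0.01], [0.386, 0.638, -0.666], [-0.333, -0.577, -0.746]] [ 526.9  -86.8 1849.1] 0.004389444986979167
top [[352.2, 0.0, 252.1], [0.0, 352.2, 191.1], [0.0, 0.0, 1.0]] [[-0.024, -0.999, -0.021], [-0.999, 0.025, -0.045], [0.045, 0.02, -0.999]] [ -47.7  571.6 1112. ] 0.003992716471354167
{'t': 0.1, 'qpos': [1.307, 0.424, 1.631, -0.0, 1.089, -0.019], 'qvel': [-0.001, -0.001, -0.0, -0.002, -0.0, 0.0], 'joint_torque': [-0.0, -54.562, -27.432, 0.064, 0.019, -0.0], 'ee_pos': [151.328, 605.886, 221.996], 'orientation': [-0.384, -3.118, 0.002], 'ft_force': [0.044, -0.814, -1.542], 'moment': [-0.019, 0.022, 0.001], 'grasp_force': 0.0, 'width': 87.728} 18.700000000000003
[[-0.97   0.242 -0.   ]
 [ 0.242  0.97  -0.001]
 [ 0.    -0.001 -1.   ]]
```

View pics/scene0.png

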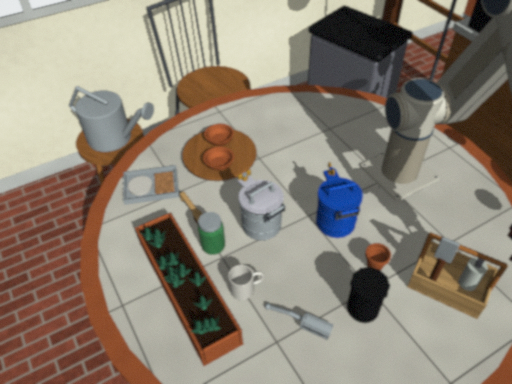

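View pics/top0.png

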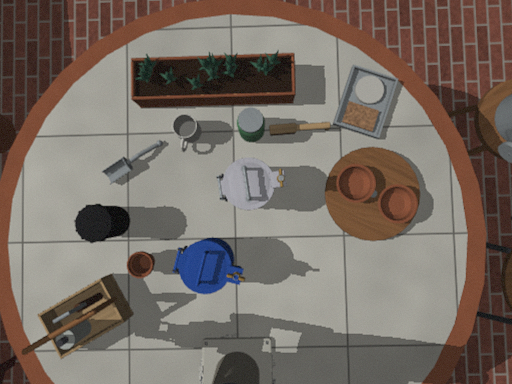

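Candidates: the grey metal keg at top (248,184) / scene (262,210), and the blue keg at top (207,265) / scene (338,205). The grey one fits "steel", so I'll confirm it in a crop and measure.

```bash
python3 - <<'E'
from h import *
S=np.load("scene0.npz");T=np.load("top0.npz")
a=cv2.resize(S["im"][160:245,225:295],None,fx=5.5,fy=5.5,interpolation=cv2.INTER_CUBIC)
b=cv2.resize(T["im"][148:218,208:292],None,fx=4.8,fy=4.8,interpolation=cv2.INTER_CUBIC)
h=max(a.shape[0],b.shape[0]);o=np.zeros((h,a.shape[1]+b.shape[1],3),np.uint8)
o[:a.shape[0],:a.shape[1]]=a;o[:b.shape[0],a.shape[1]:]=b;save("crop.png",o);print(o.shape)
for n,D,(r0,r1,c0,c1) in(("top",T,(140,225,205,300)),("scene",S,(155,250,225,300))):
    c=ctrl.camera_info(n);P=pts(D["d"],c);im=D["im"].astype(int)
    hsv=cv2.cvtColor(D["im"],cv2.COLOR_RGB2HSV)
    m=np.zeros(im.shape[:2],bool);m[r0:r1,c0:c1]=1
    br=m&(hsv[...,0]>12)&(hsv[...,0]<32)&(hsv[...,1]>70)&(P[...,2]>60)
    v,u=np.nonzero(br);print(n,"brass",len(u));print(np.c_[u,v,P[br].round(0),].astype(int).tolist())
    k=m&(P[...,2]>120)&(P[...,2]<200)
    print("keg pts",k.sum(),np.percentile(P[k],[1,50,99],axis=0).round(0).tolist(),np.histogram(P[k][:,2],bins=range(120,205,5))[0])
E
```

```text
(468, 788, 3)
top brass 42
[[280, 169, 620, -142, 189], [281, 169, 620, -145, 189], [279, 170, 617, -139, 187], [280, 170, 617, -142, 190], [281, 170, 617, -144, 191], [279, 171, 615, -139, 188], [280, 171, 614, -142, 191], [281, 171, 614, -144, 191], [279, 172, 612, -139, 183], [280, 172, 612, -142, 189], [281, 172, 612, -144, 190], [279, 173, 610, -140, 179], [280, 173, 609, -141, 191], [281, 173, 609, -144, 191], [279, 174, 607, -140, 178], [280, 174, 606, -142, 190], [281, 174, 606, -144, 191], [278, 176, 603, -137, 166], [277, 177, 600, -134, 167], [277, 178, 598, -134, 164], [277, 179, 595, -134, 163], [278, 179, 594, -137, 171], [278, 180, 592, -137, 171], [278, 181, 589, -137, 166], [279, 181, 588, -139, 175], [280, 181, 588, -142, 178], [281, 181, 587, -144, 189], [282, 181, 587, -146, 190], [280, 182, 585, -141, 184], [281, 182, 584, -143, 194], [282, 182, 585, -146, 188], [280, 183, 583, -141, 182], [281, 183, 582, -143, 190], [282, 183, 582, -146, 190], [280, 184, 580, -141, 181], [281, 184, 579, -143, 189], [282, 184, 579, -146, 192], [280, 185, 578, -142, 172], [281, 18
[... 1779 characters left out ...]
8, 622, -143, 180], [239, 178, 621, -138, 184], [240, 178, 615, -142, 177], [241, 178, 613, -140, 177], [242, 178, 608, -142, 172], [243, 178, 605, -140, 174], [244, 178, 604, -134, 178], [245, 178, 601, -134, 176], [246, 178, 596, -135, 173], [247, 178, 591, -139, 167], [239, 179, 620, -141, 175], [241, 179, 609, -147, 164], [242, 179, 608, -142, 168], [243, 179, 606, -139, 170], [244, 179, 601, -140, 166], [245, 179, 600, -135, 170], [246, 179, 595, -137, 166], [243, 180, 607, -137, 168], [244, 180, 604, -136, 166], [245, 180, 601, -134, 166]]
keg pts 1615 [[521.0, -148.0, 122.0], [598.0, -45.0, 158.0], [659.0, 28.0, 198.0]] [ 39  38  25  13  34  46 248 691 274  33  18  20  22  26  43  45]
```

View pics/crop.png

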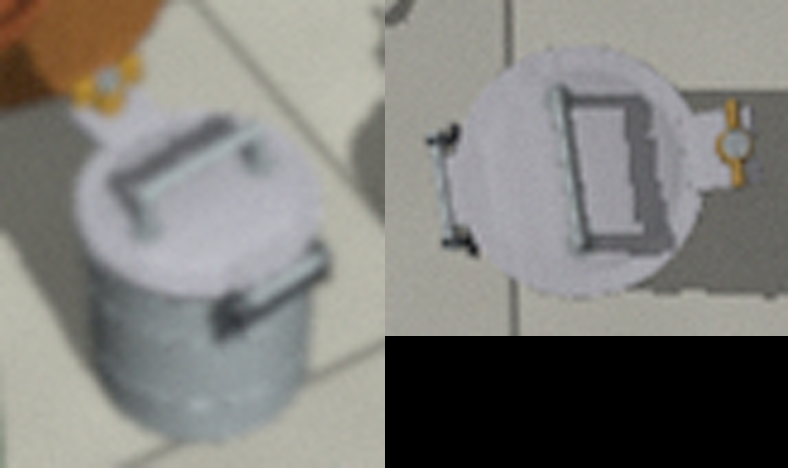

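The crop confirms it. The grey keg has a steel body, its brass nut is at top (281.5,178) and its lug points to world -y, with the handle bar and hinge to the left. The nut's wings lie almost along world x, and its centre is about (598,-143) with the top at z≈190. I'll take the nut by its wing tips.

Emit:
servo_tool(rows=[[0,0,0,-0.3,-0.3,-0.2,87],[0,0,0,-1,-1,-0.2,87],[0,0,0,-1,-1,-0.2,87],[0,0,0,-1,-1,-0.2,87],[0,0,0,-1,-1,-0.2,87],[0,0,0,-1,-1,-0.2,87],[0,0,0,-1,-1,-0.2,87]])

```text
t: 0.98
ee_pos: [296.9, 364.2, 262.6]
orientation: [-0.384, -3.118, -0.0]
ft_force: [-0.4, 0.5, -0.1]
width: 87.0
grasp_force: 0.0
```

Emit:
servo_tool(rows=[[0,0,0,-1,-1,0,87],[0,0,0,-1,-1,0,87],[0,0,0,-1,-1,0,87],[0,0,0,-1,-1,0,87],[0,0,0,-1,-1,0,87],[0,0,0,-1,-1,0,87]])

```text
t: 1.72
ee_pos: [443.5, 121.0, 262.4]
orientation: [-0.386, -3.117, -0.0]
ft_force: [0.3, -0.3, -0.1]
width: 87.0
grasp_force: 0.0
```

Emit:
servo_tool(rows=[[0,0,0.2,-1,-1,0,87],[0,0,0.4,-1,-1,0,87],[0,0,0.6,-1,-1,0,87],[0,0,0.847,-1,-1,0,87],[0,0,0.847,-1,-1,0,87],[0,0,0.847,-1,-1,0,87],[0,0,0.847,-1,-1,0,87],[0,0,0.847,-1,-1,0,87]])

```text
t: 2.72
ee_pos: [588.5, -119.0, 262.2]
orientation: [-2.154, -2.285, 0.0]
ft_force: [-1.3, 0.5, -0.4]
width: 86.9
grasp_force: 0.0
```

```bash
cat >> h.py <<'E'
def go(X,yawy=None):
    "shift and z turn, in servo units, from the measured pose to world X, tool y at yawy"
    o=ctrl.get_obs();R=Ro.from_rotvec(o["orientation"]).as_matrix()
    s=R.T@(np.array(X)-o["ee_pos"])/200
    y=np.arctan2(R[1,1],R[0,1])
    print("pos",np.round(o["ee_pos"],2),"yawy",y.round(4),"q",np.round(o["qpos"],3),"z",R[:,2].round(4),"t",o["t"],"w",o["width"],"F",np.round(o["ft_force"],2),"M",np.round(o["moment"],3))
    print("shift",s.round(4),"" if yawy is None else "turnz",None if yawy is None else round((y-yawy)/1.5,4))
E
python3 - <<'E'
from h import *
go([598,-143,220],0.06)
T=np.load("top0.npz");c=ctrl.camera_info("top");P=pts(T["d"],c)
m=np.zeros(P.shape[:2],bool);m[140:225,205:300]=1
h=m&(P[...,2]>186)&(P[...,1]>-110);Q=P[h][:,:2]
(vx,vy,x0,y0)=cv2.fitLine(Q.astype(np.float32),cv2.DIST_HUBER,0,.01,.01).ravel()
t=(Q-[x0,y0])@[vx,vy];print("bar",len(Q),x0,y0,"dir",np.degrees(np.arctan2(vy,vx)),"ends",t.min(),t.max(),"z",np.percentile(P[h][:,2],[50,90]), "mid",np.array([x0,y0])+np.array([vx,vy])*(t.min()+t.max())/2)
l=m&(P[...,2]>145)&(P[...,2]<172)
v,u=np.nonzero(l);(cx,cy),r=cv2.minEnclosingCircle(P[l&(P[...,1]>-118)&(P[...,1]<12)][:,:2].astype(np.float32));print("lid",cx,cy,r)
g=l&(P[...,1]<-125)&(P[...,1]>-165);print("lug",P[g].mean(0),np.percentile(P[g],[3,97],axis=0))
E
```

```text
pos [ 588.47 -119.    262.2 ] yawy 0.059 q [-0.22   0.345  1.65   0.     1.147 -0.279] z [-8.e-04  6.e-04 -1.e+00] t 2.725 w 86.89295157696857 F [-1.34  0.51 -0.37] M [-0.089  0.09   0.002]
shift [-0.1227  0.0406  0.2109] turnz -0.0007
bar 156 584.3825 -51.672253 dir 12.590164 ends -70.70179219746463 46.99928827628851 z [ 195.53390408 1135.26226051] mid [572.81622849 -54.25553749]
lid 585.0687866210938 -51.06282424926758 76.54332733154297
lug [ 592.87497955 -138.95030636  160.75064234] [[ 572.90603604 -158.97033937  152.57844562]
 [ 615.38690141 -125.85497307  169.31564303]]
```

Emit:
servo_tool(rows=[[0,0,0,-0.123,0.04,0.2,87],[0,0,0,-0.123,0.04,0.2,87],[0,0,0,-0.123,0.04,0.455,87],[0,0,0,-0.123,0.04,0.455,87],[0,0,0,-0.123,0.04,0.455,87],[0,0,0,-0.123,0.04,0.455,60],[0,0,0,-0.123,0.04,0.455,56],[0,0,0,-0.123,0.04,0.455,56],[0,0,0,-0.123,0.04,0.455,56]])

```text
t: 3.85
ee_pos: [597.6, -145.4, 172.0]
orientation: [2.159, 2.282, 0.0]
ft_force: [-0.4, 1.5, -0.5]
width: 56.1
grasp_force: 0.0
```

```bash
python3 - <<'E'
from h import *
go([598,-143,171],0.06)
im,d,c=grab("scene");P=pts(d,c);save("s1.png",cv2.resize(im[120:240,190:320],None,fx=4.6,fy=4.6,interpolation=cv2.INTER_CUBIC))
T=np.load("top0.npz");c=ctrl.camera_info("top");P=pts(T["d"],c)
m=np.zeros(P.shape[:2],bool);m[140:225,205:300]=1
h=m&(P[...,2]>180)&(P[...,2]<215)&(P[...,1]>-110);Q=P[h][:,:2]
rc=cv2.minAreaRect(Q.astype(np.float32));print("bar",len(Q),rc,"z",np.percentile(P[h][:,2],[50,90]))
vx,vy,x0,y0=cv2.fitLine(Q.astype(np.float32),cv2.DIST_HUBER,0,.01,.01).ravel();print(x0,y0,np.degrees(np.arctan2(vy,vx)))
E
```

```text
pos [ 597.55 -145.37  171.96] yawy 0.0554 q [-0.258  0.468  1.69  -0.     0.983 -0.313] z [ 3.e-04 -1.e-04 -1.e+00] t 3.85 w 56.05509878341887 F [-0.36  1.47 -0.53] M [-0.072  0.021  0.076]
shift [0.0117 0.0029 0.0048] turnz -0.0031
bar 129 ((584.5236206054688, -50.50185775756836), (93.19737243652344, 9.787113189697266), 7.038942337036133) z [194.91390396 197.27956789]
583.9154 -50.691452 7.061819
```

View pics/s1.png

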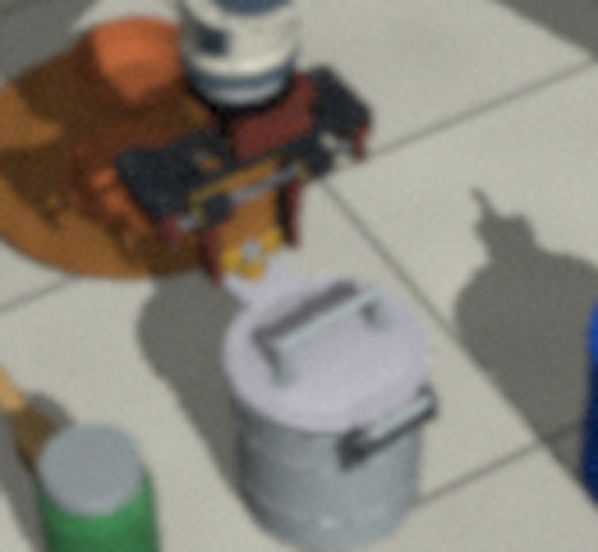

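The fingers straddle the wings at crop (248,252). I'll trim the pose slightly and close.

Emit:
servo_tool(rows=[[0,0,0.002,0.007,0,0,53],[0,0,0.002,0.007,0,0,51],[0,0,0.002,0.007,0,0,46],[0,0,0.002,0.007,0,0,46],[0,0,0.002,0.007,0,0,46]])

```text
t: 4.53
ee_pos: [597.5, -143.8, 171.6]
orientation: [2.162, 2.279, 0.0]
ft_force: [1.5, 0.6, -1.8]
width: 49.6
grasp_force: 30.0
```

```bash
python3 - <<'E'
from h import *
go([598,-143,171],0.06)
E
```

```text
pos [ 597.55 -143.84  171.64] yawy 0.0525 q [-0.256  0.468  1.691  0.     0.982 -0.308] z [ 2.e-04  1.e-04 -1.e+00] t 4.525 w 49.6061268462179 F [ 1.55  0.64 -1.79] M [ 0.055 -0.177  0.019]
shift [0.0041 0.0025 0.0032] turnz -0.005
```

Emit:
servo_tool(rows=[[0,0,-0.1,0,0,-0.001,46],[0,0,-0.2,0,0,-0.002,46]])

```text
t: 4.78
ee_pos: [597.7, -143.9, 172.0]
orientation: [1.791, 2.58, 0.001]
ft_force: [2.4, -0.1, -2.8]
width: 49.4
grasp_force: 30.0
```

```bash
python3 -c "
from h import *
go([597.5,-143.8,171.6],0.06)"
```

```text
pos [ 597.72 -143.95  172.  ] yawy 0.3572 q [-0.256  0.468  1.691  0.     0.982 -0.613] z [ 7.e-04 -1.e-04 -1.e+00] t 4.775 w 49.37858355399523 F [ 2.4  -0.09 -2.81] M [ 0.001 -0.382 -0.05 ]
shift [ 0.0011 -0.0008  0.002 ] turnz 0.1981
```

Emit:
servo_tool(rows=[[0,0,-0.1,0,0,-0.001,46],[0,0,-0.2,0,0,-0.002,46]])

```text
t: 5.03
ee_pos: [597.9, -143.9, 172.3]
orientation: [1.385, 2.819, 0.001]
ft_force: [3.5, 1.0, -3.5]
width: 49.7
grasp_force: 30.0
```

```bash
python3 -c "
from h import *
go([597.5,-143.8,171.6],0.06)"
```

```text
pos [ 597.87 -143.86  172.35] yawy 0.6572 q [-0.256  0.467  1.69   0.     0.983 -0.913] z [ 1.e-03  1.e-04 -1.e+00] t 5.025 w 49.66813115586865 F [ 3.51  0.98 -3.46] M [ 0.097 -0.596 -0.072]
shift [ 0.0014 -0.0013  0.0037] turnz 0.3981
```

Emit:
servo_tool(rows=[[0,0,-0.1,0,0,-0.001,46],[0,0,-0.2,0,0,-0.002,46]])

```text
t: 5.28
ee_pos: [598.0, -143.8, 172.7]
orientation: [0.949, 2.994, 0.001]
ft_force: [4.3, 1.1, -3.9]
width: 50.0
grasp_force: 30.0
```

```bash
python3 -c "
from h import *
go([597.5,-143.8,171.6],0.06)"
```

```text
pos [ 597.98 -143.76  172.74] yawy 0.9571 q [-2.560e-01  4.670e-01  1.690e+00  1.000e-03  9.830e-01 -1.213e+00] z [ 1.2e-03  3.0e-04 -1.0e+00] t 5.275 w 50.025978479721864 F [ 4.31  1.09 -3.93] M [ 0.27  -0.636 -0.035]
shift [ 0.0019 -0.0016  0.0057] turnz 0.5981
```

Emit:
servo_tool(rows=[[0,0,-0.1,-0.0016,0.0012,0,46],[0,0,-0.2,-0.0016,0.0012,-0.001,46]])

```text
t: 5.52
ee_pos: [598.1, -143.7, 173.1]
orientation: [0.491, 3.102, 0.001]
ft_force: [1.3, 1.9, -2.1]
width: 49.6
grasp_force: 30.0
```

```bash
python3 -c "
from h import *
go([597.5,-143.8,171.6],0.06)"
```

```text
pos [ 598.14 -143.7   173.05] yawy 1.2572 q [-2.550e-01  4.670e-01  1.689e+00  1.000e-03  9.850e-01 -1.513e+00] z [ 6.e-04  4.e-04 -1.e+00] t 5.525 w 49.55498834091193 F [ 1.32  1.91 -2.12] M [ 0.251 -0.341 -0.059]
shift [ 0.0029 -0.0015  0.0073] turnz 0.7981
```

Emit:
servo_tool(rows=[[0,0,-0.1,0,0,-0.001,46],[0,0,-0.2,0,0,-0.002,46]])

```text
t: 5.78
ee_pos: [598.2, -143.6, 173.4]
orientation: [0.021, 3.141, 0.001]
ft_force: [2.4, 1.9, -1.4]
width: 49.7
grasp_force: 30.0
```

```bash
python3 - <<'E'
from h import *
go([597.5,-143.8,171.6],0.06)
im,d,c=grab("scene");save("s2.png",cv2.resize(im[140:220,210:300],None,fx=6,fy=6,interpolation=cv2.INTER_CUBIC))
E
```

```text
pos [ 598.16 -143.56  173.45] yawy 1.5571 q [-2.550e-01  4.670e-01  1.689e+00  1.000e-03  9.860e-01 -1.813e+00] z [ 7.e-04  6.e-04 -1.e+00] t 5.775 w 49.74763845539161 F [ 2.36  1.86 -1.41] M [ 0.449 -0.459 -0.072]
shift [ 0.0033 -0.0012  0.0092] turnz 0.9981
```

View pics/s2.png

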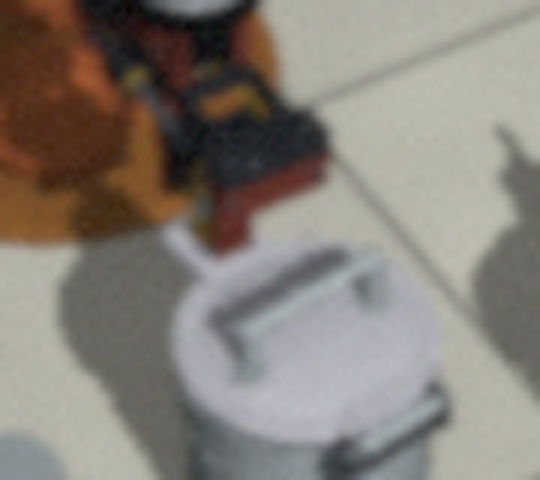

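The gripper has carried the nut round by 1.5 rad, which is a 1.9 mm rise, with the width steady on the tips. Before going further I'll release and measure the foot-to-lug gap by touch: the wing top first, then the lug.

Emit:
servo_tool(rows=[[0,0,0,0,0,0,80],[0,0,0,0,0,0,80],[0,0,0,0,0,-0.08,80],[0,0,0.1,0,0,-0.16,80],[0,0,0.35,0,0,-0.16,40],[0,0,0.6,0,0,-0.16,0],[0,0,0.956,0,0,-0.16,0],[0,0,0.956,0,0,-0.16,0],[0,0,0.956,0,0,-0.16,0],[0,0,0.956,0,0,-0.16,0]])

```text
t: 7.08
ee_pos: [598.1, -144.1, 206.8]
orientation: [1.901, 2.5, 0.001]
ft_force: [0.2, 0.1, 0.2]
width: 23.6
grasp_force: 0.0
```

```bash
python3 - <<'E'
from h import *
k=np.array([0.1227,-0.9924,0])
go(np.array([598,-143.7,196])+16*k,0.123)
im,d,c=grab("scene");P=pts(d,c);save("s3.png",cv2.resize(im[140:220,210:300],None,fx=6,fy=6,interpolation=cv2.INTER_CUBIC))
E
```

```text
pos [ 598.1  -144.06  206.78] yawy 0.2704 q [-0.256  0.426  1.666 -0.     1.048 -0.526] z [ 1.e-03 -4.e-04 -1.e+00] t 7.075 w 23.59820893440314 F [0.24 0.05 0.25] M [-0.069 -0.016 -0.012]
shift [-0.0772 -0.0118  0.054 ] turnz 0.0982
```

View pics/s3.png

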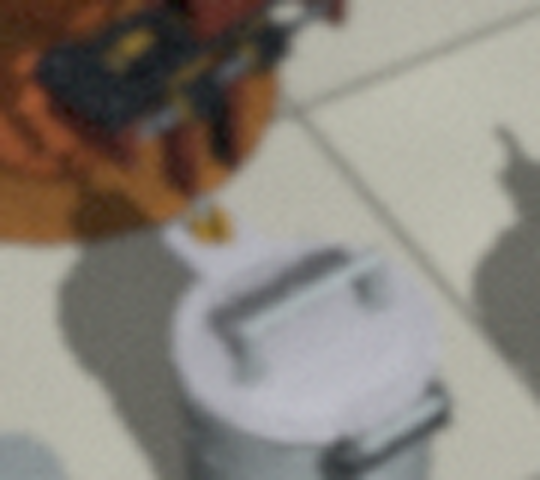

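Emit:
servo_tool(rows=[[0,0,0.098,-0.077,-0.012,0,0],[0,0,0.098,-0.077,-0.012,0.02,0],[0,0,0.098,-0.077,-0.012,0.055,0],[0,0,0.098,-0.077,-0.012,0.055,0],[0,0,0.098,-0.077,-0.012,0.055,0]])

```text
t: 7.75
ee_pos: [599.5, -158.9, 194.2]
orientation: [-2.069, -2.363, 0.0]
ft_force: [0.6, -0.6, 0.5]
width: 0.5
grasp_force: 0.0
```

Emit:
servo_tool(rows=[[0,0,0,0,0,0.005,0],[0,0,0,0,0,0.005,0]])

```text
t: 8.0
ee_pos: [599.7, -159.5, 194.0]
orientation: [2.071, 2.362, -0.0]
ft_force: [-2.3, -0.7, 4.3]
width: 0.5
grasp_force: 2.3
```

Emit:
servo_tool(rows=[[0,0,0,0,0,0.004,0],[0,0,0,0,0,0.004,0]])

```text
t: 8.25
ee_pos: [600.0, -159.8, 193.7]
orientation: [2.07, 2.361, -0.0]
ft_force: [-3.6, -1.2, 8.7]
width: 0.2
grasp_force: 4.4
```

Emit:
servo_tool(rows=[[0,0,0,0,0,0.004,0],[0,0,0,0,0,0.004,0]])

```text
t: 8.5
ee_pos: [600.2, -160.1, 193.6]
orientation: [2.07, 2.361, -0.0]
ft_force: [-4.1, -2.4, 13.1]
width: 0.5
grasp_force: 6.2
```

```bash
python3 - <<'E'
from h import *
go([598,-143.7,196],0.123)
E
```

```text
pos [ 600.2  -160.13  193.59] yawy 0.1311 q [-2.790e-01  4.500e-01  1.662e+00 -1.000e-03  1.028e+00 -4.100e-01] z [ 0.0015 -0.0016 -1.    ] t 8.5 w 0.5447767104437684 F [-4.15 -2.42 13.08] M [-0.449  0.81   0.061]
shift [ 0.0828 -0.0001 -0.0122] turnz 0.0054
```

Emit:
servo_tool(rows=[[0,0,0.005,0,0,-0.05,0],[0,0,0.005,0.05,0,-0.05,27],[0,0,0.005,0.097,0,-0.05,27],[0,0,0.005,0.097,0,-0.05,27],[0,0,0.005,0.097,0,0.03,27],[0,0,0.005,0.097,0,0.1,27],[0,0,0.005,0.097,0,0.135,27],[0,0,0.005,0.097,0,0.135,27]])

```text
t: 9.5
ee_pos: [596.8, -140.2, 163.9]
orientation: [-2.08, -2.352, 0.001]
ft_force: [0.4, -0.7, -0.2]
width: 26.9
grasp_force: 0.0
```

```bash
python3 - <<'E'
from h import *
go([597.6,-140.7,164.5],0.123)
E
```

```text
pos [ 596.79 -140.16  163.89] yawy 0.1228 q [-0.25   0.477  1.698  0.     0.968 -0.373] z [-1.5e-03  4.0e-04 -1.0e+00] t 9.5 w 26.922394707411883 F [ 0.41 -0.67 -0.17] M [-0.042  0.101  0.001]
shift [-0.0032  0.0037 -0.003 ] turnz -0.0002
```

Emit:
servo_tool(rows=[[0,0,0,0,0,0.004,27],[0,0,0,0,0,0.004,27]])

```text
t: 9.75
ee_pos: [597.4, -140.2, 164.4]
orientation: [2.08, 2.353, 0.0]
ft_force: [0.3, -0.1, -0.1]
width: 27.1
grasp_force: 0.0
```

Emit:
servo_tool(rows=[[0,0,0,0,0,0.003,27],[0,0,0,0,0,0.003,27]])

```text
t: 10.0
ee_pos: [597.3, -140.1, 163.7]
orientation: [2.08, 2.354, 0.0]
ft_force: [-0.6, -0.1, -0.0]
width: 27.1
grasp_force: 0.0
```

Emit:
servo_tool(rows=[[0,0,0,0,0,0.0025,27],[0,0,0,0,0,0.0025,27],[0,0,0,0,0,0.0025,27]])

```text
t: 10.38
ee_pos: [597.2, -140.1, 163.0]
orientation: [2.081, 2.354, -0.0]
ft_force: [0.5, 0.7, -0.2]
width: 27.1
grasp_force: 0.0
```

Emit:
servo_tool(rows=[[0,0,0,0,0,0.0025,27],[0,0,0,0,0,0.0025,27],[0,0,0,0,0,0.0025,27]])

```text
t: 10.75
ee_pos: [597.3, -140.1, 162.8]
orientation: [2.081, 2.354, 0.0]
ft_force: [-1.3, -0.6, 4.6]
width: 27.0
grasp_force: 2.2
```

Emit:
servo_tool(rows=[[0,0,0,0,0,0.0025,27],[0,0,0,0,0,0.0025,27],[0,0,0,0,0,0.0025,27]])

```text
t: 11.12
ee_pos: [597.3, -140.2, 162.4]
orientation: [2.081, 2.354, 0.0]
ft_force: [-2.0, 0.6, 5.9]
width: 26.9
grasp_force: 3.0
```

Touch results: the wing top is at 194.2 and the lug at about 163.0, so the foot is just about free (gap ≈0.2 mm). I'll regrip half a turn back, turn about 1.8 rad, and measure again.

Emit:
servo_tool(rows=[[0,0,0,0,0,-0.05,27],[0,0,0,-0.018,0.002,-0.215,30],[0,0,0.1,-0.018,0.002,-0.215,80],[0,0,0.3,-0.018,0.002,-0.215,80],[0,0,0.5,-0.018,0.002,-0.215,80],[0,0,0.7,-0.018,0.002,-0.215,80],[0,0,0.9,-0.018,0.002,-0.215,80],[0,0,0.9,-0.018,0.002,-0.215,80],[0,0,0.9,-0.018,0.002,-0.215,80],[0,0,0.9,-0.018,0.002,-0.215,80]])

```text
t: 12.38
ee_pos: [598.1, -143.7, 205.3]
orientation: [3.096, 0.531, 0.0]
ft_force: [1.0, 0.3, 0.1]
width: 79.7
grasp_force: 0.0
```

```bash
python3 - <<'E'
from h import *
go([598.1,-143.7,173.5],-1.585)
E
```

```text
pos [ 598.15 -143.67  205.26] yawy -1.2308 q [-0.255  0.428  1.666 -0.     1.046  0.976] z [ 3.e-04 -1.e-04 -1.e+00] t 12.375 w 79.70947799295209 F [0.97 0.35 0.07] M [-0.007  0.085 -0.055]
shift [-0.0003  0.      0.1588] turnz 0.2361
```

Emit:
servo_tool(rows=[[0,0,0.118,0,0,0,80],[0,0,0.236,0,0,0.02,80],[0,0,0.236,0,0,0.08,80],[0,0,0.236,0,0,0.155,80],[0,0,0.236,0,0,0.155,70],[0,0,0.236,0,0,0.155,56],[0,0,0.236,0,0,0.155,46],[0,0,0.236,0,0,0.155,46],[0,0,0.236,0,0,0.155,46],[0,0,0.236,0,0,0.155,46]])

```text
t: 13.62
ee_pos: [598.3, -143.7, 174.4]
orientation: [3.141, -0.016, 0.001]
ft_force: [-1.2, 0.0, 1.9]
width: 49.6
grasp_force: 30.0
```

```bash
python3 - <<'E'
from h import *
go([598.1,-143.7,173.5],-1.585)
E
```

```text
pos [ 598.34 -143.73  174.38] yawy -1.5809 q [-0.255  0.466  1.688 -0.     0.987  1.326] z [ 8.e-04 -2.e-04 -1.e+00] t 13.625 w 49.62855815048067 F [-1.21  0.02  1.87] M [-0.01   0.14   0.067]
shift [-0.0012 -0.0001  0.0044] turnz 0.0027
```

Emit:
servo_tool(rows=[[0,0,-0.1,0,0,-0.001,46],[0,0,-0.2,0,0,-0.002,46],[0,0,-0.3,0,0,-0.003,46]])

```text
t: 14.0
ee_pos: [598.3, -143.5, 175.0]
orientation: [3.064, 0.693, 0.001]
ft_force: [-0.6, 1.0, 2.5]
width: 49.6
grasp_force: 30.0
```

```bash
python3 -c "
from h import *
go([598,-143.8,171.6],0.06)"
```

```text
pos [ 598.32 -143.53  174.97] yawy -1.1262 q [-0.255  0.465  1.688  0.     0.988  0.871] z [ 7.e-04  1.e-04 -1.e+00] t 14.0 w 49.617678245899384 F [-0.6   0.98  2.5 ] M [ 0.15   0.075 -0.069]
shift [-0.002   0.0005  0.0169] turnz -0.7908
```

Emit:
servo_tool(rows=[[0,0,-0.1,0,0,-0.001,46],[0,0,-0.2,0,0,-0.002,46],[0,0,-0.3,0,0,-0.003,46]])

```text
t: 14.38
ee_pos: [598.2, -143.4, 175.5]
orientation: [-2.832, -1.359, -0.001]
ft_force: [-0.2, 0.2, 3.2]
width: 49.9
grasp_force: 30.0
```

```bash
python3 -c "
from h import *
go([598,-143.8,171.6],0.06)"
```

```text
pos [ 598.2  -143.42  175.54] yawy -0.6762 q [-2.550e-01  4.640e-01  1.687e+00  1.000e-03  9.900e-01  4.210e-01] z [ 4.e-04  4.e-04 -1.e+00] t 14.375 w 49.88557055480969 F [-0.17  0.22  3.19] M [ 0.182  0.133 -0.029]
shift [-0.0021  0.0004  0.0197] turnz -0.4908
```

Emit:
servo_tool(rows=[[0,0,-0.1,0,0,-0.001,46],[0,0,-0.2,0,0,-0.002,46],[0,0,-0.3,0,0,-0.003,46]])

```text
t: 14.75
ee_pos: [598.0, -143.4, 176.1]
orientation: [-2.458, -1.956, -0.001]
ft_force: [-1.2, 2.3, 2.6]
width: 49.8
grasp_force: 30.0
```

```bash
python3 -c "
from h import *
go([598,-143.8,171.6],0.06)"
```

```text
pos [ 598.02 -143.36  176.1 ] yawy -0.2263 q [-2.550e-01  4.630e-01  1.687e+00  1.000e-03  9.910e-01 -2.900e-02] z [ 1.e-04  5.e-04 -1.e+00] t 14.75 w 49.76532120491464 F [-1.18  2.32  2.59] M [ 0.22   0.195 -0.061]
shift [-0.0022  0.0004  0.0225] turnz -0.1909
```

Turned 1.36 rad, so the estimated gap is about 1.9 mm. I'll turn 0.64 rad more to about 2.75 mm, then try the swing gently while still holding the nut.

Emit:
servo_tool(rows=[[0,0,-0.1,0,0,-0.001,46],[0,0,-0.2,0,0,-0.002,46],[0,0,-0.3,0,0,-0.003,46],[0,0,-0.43,0,0,-0.005,46],[0,0,-0.43,0,0,-0.005,46]])

```text
t: 15.38
ee_pos: [597.7, -143.3, 176.9]
orientation: [-1.719, -2.629, -0.0]
ft_force: [-1.6, 2.0, 2.8]
width: 49.9
grasp_force: 30.0
```

```bash
python3 -c "
from h import *
go([598,-143.8,171.6],0.06)"
```

```text
pos [ 597.7  -143.27  176.91] yawy 0.4127 q [-2.550e-01  4.620e-01  1.687e+00  1.000e-03  9.930e-01 -6.680e-01] z [-6.e-04  7.e-04 -1.e+00] t 15.375 w 49.88804687263025 F [-1.59  2.01  2.82] M [0.447 0.29  0.025]
shift [-0.0031  0.0003  0.0266] turnz 0.2351
```

Emit:
servo_tool(rows=[[-0.01,0.032,0,-0.019,-0.006,0,46],[-0.01,0.032,0,-0.019,-0.006,0,46]])

```text
t: 15.62
ee_pos: [598.3, -147.9, 176.7]
orientation: [-1.705, -2.599, -0.061]
ft_force: [-1.8, 1.8, 3.3]
width: 49.5
grasp_force: 30.0
```

```bash
python3 -c "
from h import *
go([598,-143.8,171.6],0.06)"
```

```text
pos [ 598.31 -147.9   176.72] yawy 0.4092 q [-0.285  0.473  1.671  0.055  1.019 -0.724] z [-0.0059  0.0505 -0.9987] t 15.625 w 49.492392748612495 F [-1.81  1.82  3.33] M [0.638 0.286 0.005]
shift [0.0182 0.0064 0.0266] turnz 0.2328
```

Emit:
servo_tool(rows=[[-0.01,0.032,0,-0.019,-0.006,0.0005,46],[-0.01,0.032,0,-0.019,-0.006,0.0005,46]])

```text
t: 15.88
ee_pos: [598.8, -151.8, 176.4]
orientation: [-1.685, -2.572, -0.119]
ft_force: [-2.7, 1.6, 3.6]
width: 49.7
grasp_force: 30.0
```

Emit:
servo_tool(rows=[[-0.005,0.016,0,-0.0095,-0.003,0.0002,46],[-0.005,0.016,0,-0.0095,-0.003,0.0002,46]])

```text
t: 16.12
ee_pos: [599.0, -153.5, 176.3]
orientation: [-1.673, -2.56, -0.148]
ft_force: [-2.4, 3.6, 3.7]
width: 49.6
grasp_force: 30.0
```

```bash
python3 -c "
from h import *
go([598,-143.8,171.6],0.06)"
```

```text
pos [ 599.   -153.47  176.25] yawy 0.411 q [-0.327  0.491  1.646  0.13   1.062 -0.807] z [-0.0142  0.1248 -0.9921] t 16.125 w 49.60618479118097 F [-2.41  3.61  3.68] M [0.662 0.42  0.025]
shift [0.0431 0.0139 0.0292] turnz 0.234
```

Emit:
servo_tool(rows=[[-0.006,0.02,0,-0.012,-0.0037,0.0003,46],[-0.006,0.02,0,-0.012,-0.0037,0.0003,46]])

```text
t: 16.38
ee_pos: [599.4, -156.3, 175.8]
orientation: [-1.66, -2.541, -0.185]
ft_force: [-2.6, 2.2, 4.9]
width: 49.9
grasp_force: 30.0
```

```bash
python3 -c "
from h import *
go([598,-143.8,171.6],0.06)"
```

```text
pos [ 599.37 -156.35  175.81] yawy 0.4096 q [-0.345  0.501  1.635  0.16   1.082 -0.839] z [-0.0178  0.1562 -0.9876] t 16.375 w 49.85043565357683 F [-2.61  2.18  4.9 ] M [0.72  0.434 0.07 ]
shift [0.0563 0.0177 0.0307] turnz 0.2331
```

Force is falling and the bolt is moving freely, so I'll carry on outward.

Emit:
servo_tool(rows=[[-0.01,0.032,0,-0.019,-0.006,0.0008,46],[-0.01,0.032,0,-0.019,-0.006,0.0008,46]])

```text
t: 16.62
ee_pos: [599.9, -160.7, 174.9]
orientation: [-1.642, -2.511, -0.24]
ft_force: [-2.5, 1.8, 4.1]
width: 49.6
grasp_force: 30.0
```

Emit:
servo_tool(rows=[[-0.01,0.032,0,-0.019,-0.006,0.0008,46],[-0.01,0.032,0,-0.019,-0.006,0.0008,46]])

```text
t: 16.88
ee_pos: [600.3, -164.5, 173.9]
orientation: [-1.622, -2.481, -0.294]
ft_force: [-2.2, 1.4, 4.0]
width: 49.8
grasp_force: 30.0
```

```bash
python3 -c "
from h import *
go([598,-143.8,171.6],0.06)"
```

```text
pos [ 600.34 -164.45  173.91] yawy 0.4035 q [-0.397  0.533  1.599  0.245  1.148 -0.926] z [-0.0282  0.2519 -0.9673] t 16.875 w 49.778099251810765 F [-2.21  1.42  3.96] M [0.345 0.266 0.091]
shift [0.0933 0.0288 0.0375] turnz 0.229
```

Emit:
servo_tool(rows=[[-0.0195,0.0637,0,-0.0377,-0.0116,0.002,46],[-0.039,0.1274,0,-0.075,-0.023,0.0079,46],[-0.0586,0.191,0,-0.1116,-0.0342,0.0176,46],[-0.078,0.255,0,-0.147,-0.045,0.0312,46],[-0.0977,0.3187,0,-0.181,-0.0555,0.0484,46],[-0.0977,0.3187,0,-0.181,-0.0555,0.0484,46]])

```text
t: 17.62
ee_pos: [604.4, -198.9, 153.3]
orientation: [-1.396, -2.132, -0.778]
ft_force: [0.6, 0.4, 2.8]
width: 49.8
grasp_force: 30.0
```

```bash
python3 -c "
from h import *
go([598,-143.8,171.6],0.06)"
```

```text
pos [ 604.42 -198.87  153.25] yawy 0.3331 q [-0.594  0.773  1.395  0.549  1.531 -1.188] z [-0.0784  0.682  -0.7271] t 17.625 w 49.79102004802213 F [0.62 0.37 2.77] M [ 0.077 -0.122 -0.122]
shift [0.2531 0.0769 0.1236] turnz 0.1821
```

Emit:
servo_tool(rows=[[0,0,0,0,0,0,87],[0,0,0,0,0,0,87],[0,0,0,0,0,-0.1,87],[0,0,0,0,0,-0.3,87],[0,0,0,0,0,-0.4,87],[0,0,0,0,0,-0.4,87]])

```text
t: 18.38
ee_pos: [611.2, -253.7, 214.7]
orientation: [-1.395, -2.136, -0.78]
ft_force: [-0.3, -0.2, -0.1]
width: 86.9
grasp_force: 0.0
```

```bash
cat >> h.py <<'E'
def down(yawy,tilt=0,ax=(-.9925,-.1225,0)):
    y=np.array([np.cos(yawy),np.sin(yawy),0]);z=np.array([0,0,-1.]);R=np.c_[np.cross(y,z),y,z]
    return Ro.from_rotvec(tilt*np.array(ax)).as_matrix()@R
def goR(X,Rt):
    o=ctrl.get_obs();R=Ro.from_rotvec(o["orientation"]).as_matrix()
    print("pos",np.round(o["ee_pos"],2),"q",np.round(o["qpos"],3),"t",o["t"],"w",round(o["width"],1),"F",np.round(o["ft_force"],2))
    print("turn",(Ro.from_matrix(R.T@Rt).as_rotvec()/1.5).round(4),"shift",(R.T@(np.array(X)-o["ee_pos"])/200).round(4))
E
python3 - <<'E'
from h import *
goR([600,-150,250],down(.33))
im,d,c=grab("top");np.savez("t2.npz",im=im,d=d);s,_,_=grab("scene")
a=cv2.resize(im[150:215,210:305],None,fx=4,fy=4);b=cv2.resize(s[150:240,215:300],None,fx=4,fy=4)
o=np.zeros((360,800,3),np.uint8);o[:260,:380]=a;o[:360,380:720]=b;save("p4.png",o)
E
```

```text
pos [ 611.17 -253.71  214.72] q [-0.647  0.753  1.273  0.524  1.674 -1.159] t 18.375 w 86.9 F [-0.26 -0.19 -0.09]
turn [ 0.1297 -0.4865  0.0534] shift [0.4773 0.1513 0.2289]
```

View pics/p4.png

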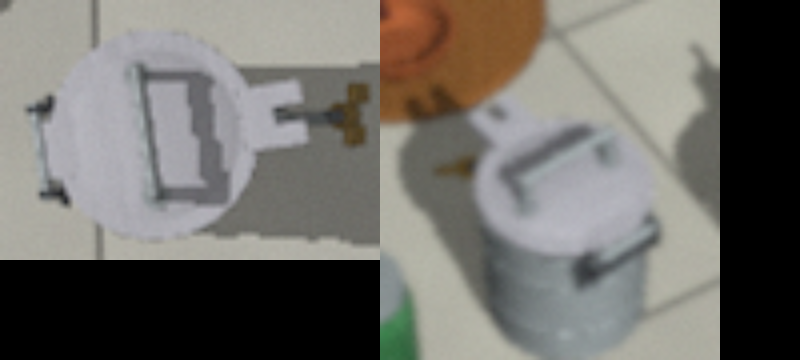

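The bolt is out of the slot; its nut now hangs at top-crop (355,115) and the slot is empty. Next is the handle.

Emit:
servo_tool(rows=[[0,0,0,0.08,0.03,-0.15,87],[0.026,-0.097,0.01,0.2,0.06,-0.1,87],[0.052,-0.194,0.02,0.35,0.11,0.05,87],[0.078,-0.291,0.03,0.477,0.151,0.2,87],[0.104,-0.389,0.043,0.477,0.151,0.229,87],[0.13,-0.4865,0.053,0.477,0.151,0.229,87],[0.13,-0.4865,0.053,0.477,0.151,0.229,87],[0.13,-0.4865,0.053,0.477,0.151,0.229,87]])

```text
t: 19.48
ee_pos: [598.9, -148.2, 248.0]
orientation: [-1.819, -2.554, -0.002]
ft_force: [0.4, -0.3, 0.7]
width: 86.9
grasp_force: 0.0
```

```bash
python3 - <<'E'
from h import *
T=np.load("t2.npz");c=ctrl.camera_info("top");P=pts(T["d"],c)
m=np.zeros(P.shape[:2],bool);m[140:225,205:320]=1
h=m&(P[...,2]>180)&(P[...,2]<215)&(P[...,1]>-110)&(P[...,1]<0);Q=P[h][:,:2]
print("bar",cv2.minAreaRect(Q.astype(np.float32)),np.percentile(P[h][:,2],[50,90]))
hsv=cv2.cvtColor(T["im"],cv2.COLOR_RGB2HSV);b=m&(hsv[...,0]>12)&(hsv[...,0]<32)&(hsv[...,1]>110)&(P[...,1]<-120)
print("nut",b.sum(),np.median(P[b],0))
goR([584.3,-50.6,230],down(1.694))
E
```

```text
bar ((584.2125854492188, -50.21974182128906), (92.63384246826172, 9.84360122680664), 6.993096351623535) [195.67741595 198.24386664]
nut 62 [ 604.66956894 -204.51454068   48.90740122]
pos [ 598.9  -148.2   247.99] q [-0.263  0.387  1.623  0.003  1.137 -0.598] t 19.475 w 86.9 F [ 0.37 -0.33  0.66]
turn [ 0.001  -0.0045 -0.9074] shift [0.4845 0.0907 0.0925]
```

Emit:
servo_tool(rows=[[0,0,-0.12,0.2,0.04,0,45],[0,0,-0.24,0.4,0.08,0.05,45],[0,0,-0.36,0.4845,0.091,0.0925,45],[0,0,-0.48,0.4845,0.091,0.0925,45],[0,0,-0.6,0.4845,0.091,0.0925,45],[0,0,-0.72,0.4845,0.091,0.0925,45],[0,0,-0.84,0.4845,0.091,0.0925,45],[0,0,-0.907,0.4845,0.091,0.0925,45],[0,0,-0.907,0.4845,0.091,0.0925,45],[0,0,-0.907,0.4845,0.091,0.0925,45]])

```text
t: 20.72
ee_pos: [584.8, -51.8, 230.0]
orientation: [0.186, -3.133, -0.005]
ft_force: [0.1, 0.2, -0.9]
width: 44.9
grasp_force: 0.0
```

```bash
python3 - <<'E'
from h import *
goR([584.3,-50.4,178],down(1.694))
E
```

```text
pos [584.84 -51.84 230.05] q [-0.11   0.361  1.707  0.003  1.078 -1.8  ] t 20.725 w 44.9 F [ 0.11  0.2  -0.94]
turn [ 0.0022 -0.0023 -0.0033] shift [0.001  0.0066 0.2603]
```

Emit:
servo_tool(rows=[[0.002,-0.002,-0.003,0.001,0.0066,0.1,45],[0.002,-0.002,-0.003,0.001,0.0066,0.2,45],[0.002,-0.002,-0.003,0.001,0.0066,0.26,45],[0.002,-0.002,-0.003,0.001,0.0066,0.26,30],[0.002,-0.002,-0.003,0.001,0.0066,0.26,20],[0.002,-0.002,-0.003,0.001,0.0066,0.26,14],[0.002,-0.002,-0.003,0.001,0.0066,0.26,8],[0.002,-0.002,-0.003,0.001,0.0066,0.26,8],[0.002,-0.002,-0.003,0.001,0.0066,0.26,8],[0.002,-0.002,-0.003,0.001,0.0066,0.26,8]])

```text
t: 21.98
ee_pos: [584.7, -49.2, 179.0]
orientation: [-0.198, 3.134, 0.0]
ft_force: [-0.6, 5.3, 5.1]
width: 9.1
grasp_force: 30.0
```

```bash
python3 - <<'E'
from h import *
o=ctrl.get_obs();p=np.array(o["ee_pos"]);R=Ro.from_rotvec(o["orientation"]).as_matrix();print(o["ft_force"],o["width"],p,R[:,2])
kx=np.array([-.1225,.9925,0]);ky=np.array([-.9925,-.1225,0])
b=14.5                       # bar above the tip
bar=p-b*R[:,2]; hinge=bar+75*kx-40*np.array([0,0,1.]); R0=R
for a in(.1,.2,.3,.4,.5,.6,.7,.8,.9,1.0,1.06):
    A=Ro.from_rotvec(a*ky); tl=Ro.from_rotvec(.75*a*ky).as_matrix()@R0
    t=hinge+A.apply(bar-hinge)+b*tl[:,2]
    print(a,(Ro.from_matrix(R.T@tl).as_rotvec()/1.5).round(3),(R.T@(t-p)/200).round(4))
E
```

```text
[-0.61161062  5.31659408  5.08853739] 9.13413419344044 [584.67287012 -49.17153682 179.00991003] [ 1.13343225e-03  2.53373015e-04 -9.99999326e-01]
0.1 [ 0.05  0.   -0.  ] [-0.0001  0.0164 -0.0366]
0.2 [ 0.1  0.  -0. ] [-0.0002  0.0364 -0.0713]
0.3 [ 0.15  0.   -0.  ] [-0.0003  0.0597 -0.1037]
0.4 [ 0.2    0.001 -0.   ] [-0.0004  0.0861 -0.1335]
0.5 [ 0.25   0.001 -0.   ] [-0.0006  0.1153 -0.1603]
0.6 [ 0.3    0.001 -0.   ] [-0.0007  0.1469 -0.184 ]
0.7 [ 0.35   0.001 -0.   ] [-0.0008  0.1807 -0.2043]
0.8 [ 0.4    0.001 -0.   ] [-0.001   0.2163 -0.221 ]
0.9 [ 0.45   0.001 -0.001] [-0.0011  0.2533 -0.2339]
1.0 [ 0.5    0.002 -0.001] [-0.0012  0.2913 -0.243 ]
1.06 [ 0.53   0.002 -0.001] [-0.0013  0.3144 -0.2466]
```

Emit:
servo_tool(rows=[[0.025,0,0,0,0.009,-0.018,8],[0.05,0,0,0,0.018,-0.037,8],[0.075,0,0,0,0.028,-0.054,8],[0.1,0,0,0,0.038,-0.071,8],[0.1,0,0,0,0.038,-0.071,8]])

```text
t: 22.6
ee_pos: [583.8, -42.7, 192.3]
orientation: [-0.199, 3.116, -0.238]
ft_force: [2.5, -2.6, -3.4]
width: 9.2
grasp_force: 30.0
```

```bash
python3 - <<'E'
from h import *
go([584.7,-49.2,179],1.694)
E
```

```text
pos [583.83 -42.68 192.28] yawy 1.6984 q [-0.014  0.396  1.763 -0.183  0.968 -1.609] z [ 0.02   -0.1506 -0.9884] t 22.6 w 9.228378313707815 F [ 2.53 -2.63 -3.38] M [-0.342 -0.483  0.064]
shift [-0.0001 -0.0224  0.0706] turnz 0.003
```

```bash
python3 - <<'E'
from h import *
ky=np.array([-.9925,-.1225,0]);kx=np.array([-.1225,.9925,0]);b=14.5
R0=down(1.694);p0=np.zeros(3);bar=p0-b*R0[:,2];hinge=bar+75*kx-40*np.array([0,0,1.])
def pose(a):
    tl=Ro.from_rotvec(.75*a*ky).as_matrix()@R0
    return tl,hinge+Ro.from_rotvec(a*ky).apply(bar-hinge)+b*tl[:,2]
for s,L in((.2,(.27,.34,.41,.48,.55,.62,.69)),(.69,(.76,.83,.9,.97,1.03,1.08))):
    R,p=pose(s)
    for a in L:
        q,t=pose(a);print(a,(Ro.from_matrix(R.T@q).as_rotvec()/1.5).round(3)[0],(R.T@(t-p)/200).round(4))
E
```

```text
0.27 0.035 [-0.      0.0124 -0.0251]
0.34 0.07 [-0.      0.0265 -0.0491]
0.41 0.105 [-0.      0.0422 -0.0721]
0.48 0.14 [-0.      0.0595 -0.0938]
0.55 0.175 [-0.      0.0782 -0.1142]
0.62 0.21 [-0.      0.0983 -0.1332]
0.69 0.245 [-0.      0.1197 -0.1507]
0.76 0.035 [-0.      0.0153 -0.0229]
0.83 0.07 [-0.      0.0322 -0.0446]
0.9 0.105 [-0.      0.0505 -0.065 ]
0.97 0.14 [-0.      0.0702 -0.084 ]
1.03 0.17 [-0.      0.0881 -0.0991]
1.08 0.195 [-0.      0.1036 -0.1109]
```

Emit:
servo_tool(rows=[[0.035,0,0,0,0.012,-0.025,8],[0.07,0,0,0,0.0265,-0.049,8],[0.105,0,0,0,0.042,-0.072,8],[0.14,0,0,0,0.0595,-0.094,8],[0.175,0,0,0,0.078,-0.114,8],[0.21,0,0,0,0.098,-0.133,8],[0.245,0,0,0,0.12,-0.151,8],[0.245,0,0,0,0.12,-0.151,8]])

```text
t: 23.6
ee_pos: [580.4, -15.1, 219.3]
orientation: [-0.192, 2.998, -0.8]
ft_force: [1.8, -5.4, 0.8]
width: 9.0
grasp_force: 30.0
```

```bash
python3 - <<'E'
from h import *
go([584.7,-49.2,179],1.694)
E
```

```text
pos [580.38 -15.13 219.28] yawy 1.6986 q [ 0.221  0.41   1.771 -0.592  1.095 -1.165] z [ 0.0632 -0.4942 -0.867 ] t 23.6 w 8.961635355666605 F [ 1.77 -5.4   0.83] M [-0.758 -0.339  0.16 ]
shift [ 2.000e-04 -4.850e-02  2.602e-01] turnz 0.003
```

Emit:
servo_tool(rows=[[0.035,0,0,0,0.015,-0.023,8],[0.07,0,0,0,0.032,-0.0445,8],[0.105,0,0,0,0.0505,-0.065,8],[0.14,0,0,0,0.07,-0.084,8],[0.17,0,0,0,0.088,-0.099,8],[0.195,0,0,0,0.1036,-0.111,8],[0.195,0,0,0,0.1036,-0.111,8],[0.195,0,0,0,0.1036,-0.111,8]])

```text
t: 24.6
ee_pos: [576.8, 13.4, 229.1]
orientation: [-0.179, 2.834, -1.221]
ft_force: [0.5, -4.2, 5.8]
width: 9.1
grasp_force: 30.0
```

```bash
python3 - <<'E'
from h import *
go([584.7,-49.2,179],1.694)
R=Ro.from_rotvec(ctrl.get_obs()["orientation"]).as_matrix();p=ctrl.get_obs()["ee_pos"]
hinge=np.array([584.7,-49.2,193.5])+75*np.array([-.1225,.9925,0])-[0,0,40]
v=p-14.5*R[:,2]-hinge;print("lid",np.degrees(np.arctan2(v[2],-v@[-.1225,.9925,0])-np.arctan2(40,75)),np.linalg.norm(v))
im,d,c=grab("scene");save("s5.png",cv2.resize(im[120:245,190:320],None,fx=4.5,fy=4.5))
E
```

```text
pos [576.85  13.42 229.12] yawy 1.6963 q [ 0.387  0.498  1.753 -0.823  1.28  -0.9  ] z [ 0.0918 -0.7209 -0.6869] t 24.6 w 9.111921876325896 F [ 0.54 -4.25  5.76] M [-0.905 -0.237  0.096]
shift [ 0.0006 -0.0346  0.4015] turnz 0.0015
lid 61.017749123082034 85.59513079189705
```

View pics/s5.png

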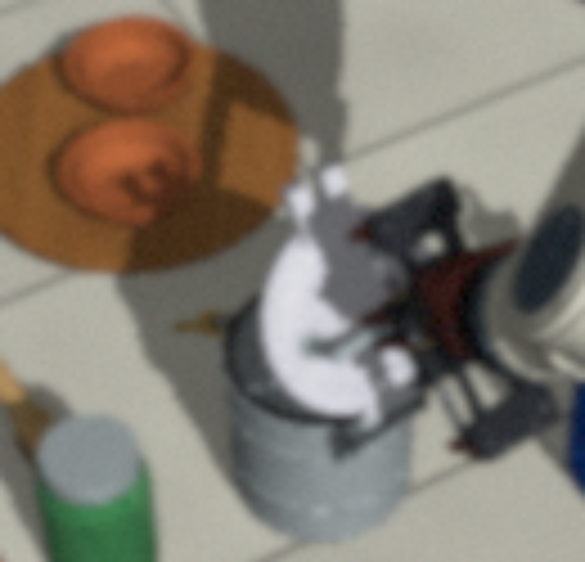

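The lid stands at about 61°, the gripper is on the bar, and the keg is upright. I'll open the fingers slightly and retreat along the tool axis.

Emit:
servo_tool(rows=[[0,0,0,0,0,0,18],[0,0,0,0,0,0,18],[0,0,0,0,0,0,18],[0,0,0,0,0,-0.05,18],[0,0,0,0,0,-0.15,18],[0,0,0,0,0,-0.35,18],[0,0,0,0,0,-0.5,18],[0,0,0,0,0,-0.5,18]])

```text
t: 25.65
ee_pos: [568.0, 88.9, 299.0]
orientation: [-0.18, 2.833, -1.212]
ft_force: [0.2, -0.8, -0.1]
width: 17.9
grasp_force: 0.0
```

```bash
python3 - <<'E'
from h import *
go([584.7,-49.2,179],1.694)
im,d,c=grab("scene");P=pts(d,c);im2,d2,c2=grab("top");Q=pts(d2,c2)
a=cv2.resize(im[120:245,190:320],None,fx=3,fy=3);b=cv2.resize(im2[140:225,195:310],None,fx=3.4,fy=3.4)
o=np.zeros((400,800,3),np.uint8);o[:a.shape[0],:a.shape[1]]=a;o[:b.shape[0],400:400+b.shape[1]]=b;save("p6.png",o)
k=(np.ptp(im.astype(int),axis=2)<45)&(P[...,2]>180)&(P[...,2]<330)&(abs(P[...,0]-590)<75)&(P[...,1]>-80)&(P[...,1]<40)
if k.sum()>20:
    w=P[k];n=np.linalg.svd(w-np.median(w,0))[2][2];print("lid pts",k.sum(),"angle",np.degrees(np.arccos(abs(n[2]))))
E
```

```text
pos [567.98  88.94 298.99] yawy 1.6947 q [ 0.505  0.44   1.653 -0.746  1.454 -0.943] z [ 0.096  -0.717  -0.6904] t 25.65 w 17.882473062978423 F [ 0.16 -0.8  -0.15] M [0.346 0.011 0.023]
shift [ 0.0085 -0.0463  0.9175] turnz 0.0005
lid pts 1456 angle 58.74031347848658
```

View pics/p6.png

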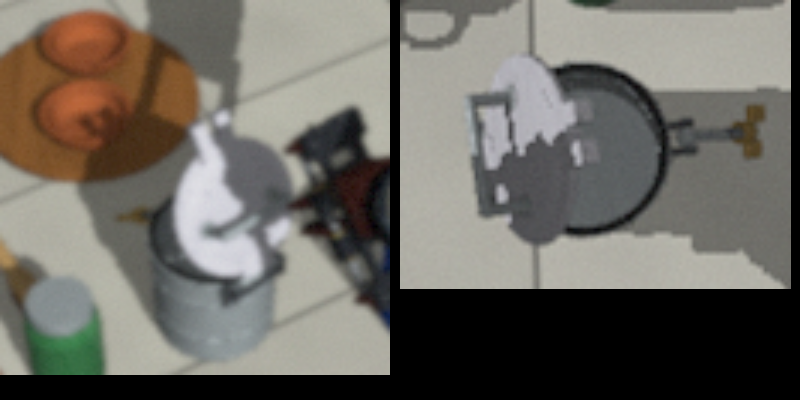

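The lid stands open at about 60° and the gripper is clear of it. The bolt hangs outside, with its nut at p6 (750,130), and the keg is in its place. Handing in.

```bash
python3 -c "
from workcell import ctrl
print(ctrl.close_job())"
```

```text
the job is handed in; nothing more can be done
None
```

The steel keg stands open: wing nut backed off clear of the lug, eyebolt hanging outside the slot, and lid at about 60°. The keg is upright, the gripper is clear, and the job was handed in at about 26 s; no verdict came back.

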